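Draw the height pin of a fan stand and hold it while the pole sinks

ROBOT

A 6-joint arm with a two-finger parallel gripper is mounted at the origin on the work surface. World frame = base frame: x ahead of the robot, y to its left, z up, the work surface at z = 0. Lengths are in mm, angles in rad, forces in N, time in s.
With the tool pointing down it reaches from about 425 to 950 mm from the base axis. Payload 14.7 kg.
Tool frame: the origin (TCP) lies midway between the tips of the shut fingers; the grasp point (between the pads) lies 19 mm behind it; z points along the fingers, x is the direction in which the jaws open and shut, and the axes are right-handed (so a half turn about z gives the same grasp; the last joint's range is limited). The gripper opens to 85 mm and grips with 20 to 120 N. Pads are 22 mm wide; open, the fingers measure 114 mm over their backs; the gripper's body (76 mm by 85 mm) begins 54 mm behind the grasp point. The pads swing forward as they close: fully open they stand 13 mm farther back than shut.
Start: joints at [1.256, 0.48, 1.596, -0, 1.065, -0.047], TCP at [171.972, 626.832, 231.297] pointing down, gripper open.
Joint ranges: [-2.75, 2.75], [-0.82, 2.05], [0.23, 2.67], [-1.56, 4.7], [0.09, 2.69], [-2.92, 2.92]. Speed limits (rad/s): [1.89, 1.89, 2.39, 3.01, 3.01, 3.01].

INTERFACE

Orientations are given as a unit quaternion [x, y, z, w].
In Python, from rig import bot gives the robot as it stands. The module is installed in compiled form; this text tells all that it offers.
- The arm moves only by the tool carry_out, never from a script. Its argument "targets" is a list of rows, each a list of 3 entries, a list of its own where there are three numbers: the shift along the tool's x, y, z in mm, then the turn, a rotation vector about the tool's x, y, z in rad, then the opening, from 0 (shut) to 1 (fully open). A call has 1 to 5 rows; each row shifts and turns the commanded pose from where the row before left it, along the tool's axes as they then stand; what a row does not reach is not made up. A row lasts 1/10 s, in which the tool goes at most 50 mm and 8.59 degrees, less where a joint would pass 70% of its speed; a pose out of reach is approached as far as the arm can. A call with a gripper value outside its range is refused whole. The fingers move at their own pace and stop on an object; "newtons" is the grip in N (left out, the last holds). Time passes only in rows, so rows that do not move let the fingers close. It gives the time, the measured TCP pose, the force and the opening at its end, in the units of the state.
- bot.get_state(): the state, without advancing time (a new reading comes with each control period).
- bot.snapshot(name): name is "side" or "top" or "wrist"; returns a dict with "pixels" (384x512x3 uint8, blue, green, red), "z_map" (384x512 float32, mm along the optical axis (not along the pixel's ray), 0 where there is no reading), "camera_matrix" (3x3 intrinsics, pixels), "rvec" (rotation vector, rad) and "tvec" (3), from world to camera coordinates, as OpenCV has them; the wrist camera has in their place "T_tool_cam" (4x4, takes a point from camera to tool coordinates, whose origin is the TCP and whose axes are the tool frame's). Camera axes: x right, y down, z forward; pixel columns grow to the right and rows downward; lengths in mm; the calibration is good to about 2 mm. A picture is of the moment at which its call begins: read the wrist's pose just before it.
- bot.hand_in(): hands the job in, once; it reports no verdict.
The state is a dict: "clock": time; "q": joint angles; "joint_velocities": joint speeds; "effort": joint torques, N m; "tool_pos": TCP position; "orientation": TCP orientation; "force": force on the tool from outside, world axes, zero at the start; "wrist_torque": the same for the moment, N m; "width": finger opening in mm.
Only numpy, scipy, OpenCV 4.12 (cv2) and the standard library are available. Lean on these libraries where they do the work, as an engineer would, in place of code of your own. Each camera call takes 0.05 s, during which the arm holds its last target.

TASK

The headless fan stand on the bench is being taken down for packing. Pull the round knob of its sprung height pin straight out until the pin is fully back, and keep it fully back without a break while the pole sinks by itself all the way down into the column. Finish while still gripping the knob and holding the pin fully back, so that a colleague can then lift the pole out, and leave the loose things lying around where they are.

Things in the scene. Friction and masses are not known exactly. Their poses are not given: they have to be found in the camera images.
- stand: Fan stand, head off; too heavy to slide or tip. Round white base 280 mm across, 18 mm thick; tapered column with a collar 58 mm across, 135 to 195 mm above the bench. Origin: centre of the base's underside, on the column axis, z up. The height pin points level along the stand's own -x (its boss, 26 mm across, ends 56 mm from the axis, then the knob). On the base below it a key panel, up to 24 mm high.
- plunger: Sprung pin with its black pull knob, moving along the stand's -x. Origin: on the pin's axis, 165 mm above the bench, on the column axis when home. The knob is round about the level pin axis: a barrel 24 mm across and 26 mm long, 58 to 84 mm from the column axis when home, then an end rim 30 mm across, 6 mm long. Free space all round it and 140 mm down to the base.
- knob (a point): Middle of the knob's 24 mm barrel, on the pin's axis, 71 mm from the column axis when the pin is home, 165 mm above the bench; it moves with the knob. Its axes are parallel to the stand's: -x is the pull direction, z is up.
- pin_pull (a joint): How far the pin is pulled out, m: 0 = home in the pole's hole, clear of the hole after 6 mm, 0.014 = fully back against a firm stop. The spring pulls it home with about 6.4 N at 0 and 12 N at 0.014; up to 3 N of rubbing comes on top, so grip, fingers and arm give 2 to 4 mm: pull on until it meets the stop. Pulling a few mm too far does no harm. It springs home if let go.
- pole: Steel inner pole 30 mm across with a 21 mm spigot on top, sliding upright in the column. It has a row of 10 mm holes, 20 mm apart, on the pin's side and hangs on the pin by the lowest one. Origin: centre of its lower end, on the column axis, 120 mm above the bench at the start; its top is 195 mm higher. With the pin out it sinks by its own weight in 2.5 to 5 s, till its top is 235 mm above the bench.
- pole_drop (a joint): How far the pole has sunk, m: 0 at the start, hanging on the pin, 0.08 = all the way down.
- blade_cap: Bystander: white domed blade cap, 52 mm across, 30 mm high, lying on the stand's base. Origin: centre of the underside.
- guard_nut: Bystander: white plastic ring nut, 108 mm across, 14 mm high, lying on the bench beside the base. Origin: centre of the underside.
- remote: Bystander: white remote control, 150 x 42 x 16 mm, lying beside the base. Origin: centre of the underside.
- screwdriver: Bystander: screwdriver 200 mm long, lying in front of the base. Origin: near its middle.
- tape_roll: Bystander: roll of brown tape, 104 mm across, 48 mm high, lying flat. Origin: centre of the underside.
- screw_jar: Bystander: clear jar with a metal cap, 64 mm across, 85 mm high. Origin: centre of the underside.
- mug: Bystander: white mug, 80 mm across, 92 mm high. Origin: centre of the underside.

How it is judged (in metres and radians):
On the way, in this order (a step that is already met when the one before it is completed fails the run):
1. the pin is pulled fully back (value of joint pin_pull above 0.011 m), for 0.2 s.
2. the pole has sunk all the way down with the pin still held back (value of joint pole_drop above 0.077 m and value of joint pin_pull above 0.011 m), for 0.2 s.
At the end, for the whole second after the job is handed in: The fingers still hold the knob (more than 3 N of contact), the pin is out by more than 11 of its 14 mm and at rest, and the pole is down within 3 mm of its lowest place and at rest (all of step 2 and contact force between the fingers and plunger above 3 N and linear speed of each of pole, plunger below 0.01 m/s); the arm keeps its last pose, push and grip.
It fails at once if the pin was let back onto the pole or into a hole while the pole was on its way or down (value of joint pole_drop above 0.04 m and value of joint pin_pull below 0.0065 m).
It fails at once if a loose thing lying around was shifted by more than 30 mm (distance of any of blade_cap, guard_nut, remote, screwdriver, tape_roll, screw_jar, mug from where it was at the start of the episode above 0.03 m).
It also fails if it takes over 34 s, if anything falls off the work surface, if the arm or the gripper's body presses on something with over 40 N, if the wrist force passes 120 N, or if a joint passes its speed limit or range.

## Working session

There is one attempt and no reset: what is moved stays moved. The work goes in short steps, Python scripts to look and compute and a tool call to move; the robot and the scene stay as the last step left them, time stands still between calls to the robot, and variables do not carry over. Pictures are saved under pics/ and viewed, and the job is handed in when it is done.

Besides the shell and the picture viewer there is one more tool, called after "Call:" in YAML: its name, and indented under it one key for each argument. carry_out: Moves the arm, as the interface text tells. Its arguments: {"type":"object","properties":{"targets":{"type":"array"},"newtons":{"type":"number"}},"required":["targets"]}

```bash
mkdir -p pics; cat > h.py <<'E'
import numpy as np, cv2
from scipy.spatial.transform import Rotation as R
from rig import bot
def world(s):
    K=np.array(s["camera_matrix"],float); z=np.array(s["z_map"],float)
    v,u=np.mgrid[:z.shape[0],:z.shape[1]]
    P=np.stack([(u-K[0,2])/K[0,0]*z,(v-K[1,2])/K[1,1]*z,z],-1)
    Rm=cv2.Rodrigues(np.array(s["rvec"],float))[0]
    W=(P-np.array(s["tvec"],float).reshape(3))@Rm
    W[z<=0]=np.nan
    return W
E
python3 - <<'E'
from h import *
print(bot.get_state())
for n in ("side","top"):
    s=bot.snapshot(n); cv2.imwrite(f"pics/{n}0.png",s["pixels"]); np.save(f"{n}0.npy",world(s))
    Rm=cv2.Rodrigues(np.array(s["rvec"],float))[0]; print(n,(-Rm.T@np.array(s["tvec"]).reshape(3)).round())
E
```

```text
{'clock': 0.0, 'q': array([ 1.25641320e+00,  4.80843863e-01,  1.59686641e+00,  4.17702563e-06,
        1.06510174e+00, -4.66230570e-02]), 'joint_velocities': array([-0.00129844,  0.00079893,  0.00035971, -0.00012277, -0.00079276,
        0.00058381]), 'effort': array([-5.18268080e-04, -9.50687027e+01, -4.30158842e+01, -2.62053409e-04,
        1.27677750e-02,  2.35475136e-05]), 'tool_pos': array([171.8374903 , 626.44860484, 230.66736839]), 'orientation': array([ 7.95164596e-01,  6.06393349e-01, -5.02541218e-04,  3.45209966e-04]), 'force': array([-0.47874811,  0.21876995, -0.84892779]), 'wrist_torque': array([-0.04832316, -0.05009903,  0.01490102]), 'width': 85.04963807138121}
side [  77. -828.  919.]
top [ 542.   10. 1290.]
```

View pics/side0.png

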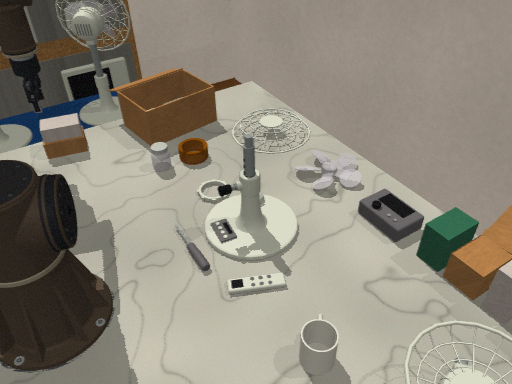

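View pics/top0.png

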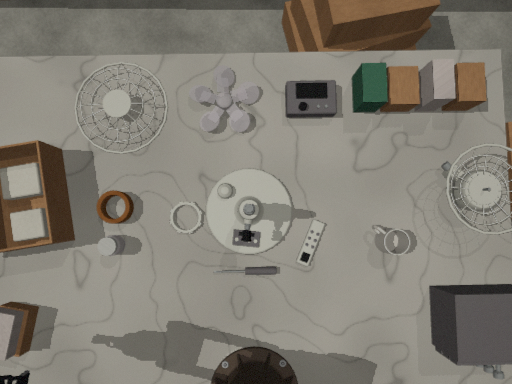

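The side view shows the knob at about (225,190), on the robot side of the column. In the top view it is at about (246,236), below the column at (249,209). The ring nut is at (187,218), the cap at (225,190), the screwdriver at (250,271) and the remote at (311,243). Next I'll measure.

```bash
python3 - <<'E'
from h import *
W=np.load("top0.npy"); S=np.load("side0.npy")
def circ(p):
    A=np.c_[2*p,np.ones(len(p))]; b=(p**2).sum(1); x=np.linalg.lstsq(A,b,rcond=None)[0]; return x[:2],np.sqrt(x[2]+x[:2]@x[:2])
V,U=np.mgrid[:384,:512]
reg=(abs(U-249)<50)&(abs(V-211)<50)
m=reg&(W[...,2]>10)&(W[...,2]<26)
mm=cv2.morphologyEx(m.astype(np.uint8),cv2.MORPH_OPEN,np.ones((3,3)))
c=max(cv2.findContours(m.astype(np.uint8),cv2.RETR_EXTERNAL,cv2.CHAIN_APPROX_NONE)[0],key=cv2.contourArea)[:,0]
p=W[c[:,1],c[:,0],:2]; print("base",circ(p))
for lo,hi in((140,152),(152,180),(180,200),(200,290),(290,330)):
    for n,A in(("top",W),("side",S)):
        q=A[(A[...,2]>lo)&(A[...,2]<hi)&(abs(A[...,0]-560)<160)&(abs(A[...,1])<160)]
        if len(q): print(n,lo,hi,len(q),q.mean(0).round(1),q.min(0).round(1),q.max(0).round(1))
# crops
for n,(u,v) in(("top",(249,215)),("side",(245,200))):
    im=cv2.imread(f"pics/{n}0.png")[v-60:v+60,u-70:u+70]; cv2.imwrite(f"pics/{n}0c.png",cv2.resize(im,None,fx=5,fy=5,interpolation=cv2.INTER_CUBIC))
for n,A in(("top",W),("side",S)):
    im=cv2.imread(f"pics/{n}0.png").max(-1)
    k=(im<70)&(A[...,2]>130)&(A[...,2]<200)&(abs(A[...,0]-500)<130)&(abs(A[...,1])<100)
    q=A[k]; print(n,"knob",len(q),np.median(q,0),q.min(0),q.max(0)); print(q.round()[:60].tolist())
E
```

```text
base (array([570.20911473,   6.05544021]), np.float64(136.0766933628616))
side 140 152 67 [557.2 -10.8 145.9] [507.2 -22.3 140.2] [587.5  16.6 151.7]
top 152 180 177 [511.   13.4 173.3] [481.4  -3.2 162.2] [543.3  28.8 180. ]
side 152 180 354 [5.289e+02 1.000e-01 1.687e+02] [478.6 -24.1 152.1] [588.9  29.8 180. ]
top 180 200 226 [567.5   6.4 193.6] [482.1 -20.3 180.1] [598.6  32.8 199.5]
side 180 200 222 [561.5  -3.7 191.8] [483.3 -22.6 180.1] [596.7  33.3 199.8]
top 200 290 51 [566.8   6.5 281.1] [555.6  -7.5 202.7] [583.6  20.6 289.2]
side 200 290 338 [564.2  -0.9 247.5] [552.2 -10.3 200.1] [583.2  20.3 289.5]
top 290 330 63 [571.5   6.3 313.5] [560.2  -2.  306.5] [582.6  15.3 317.4]
side 290 330 107 [568.    3.3 305.7] [557.9  -5.7 290.2] [582.5  16.6 316.8]
top knob 103 [495.95250148  14.66333666 174.42804557] [481.36995474   3.11904318 162.8547913 ] [512.48308568  28.84046955 181.68983774]
[[512.0, 23.0, 171.0], [512.0, 20.0, 169.0], [512.0, 17.0, 175.0], [512.0, 14.0, 177.0], [512.0, 11.0, 178.0], [512.0, 9.0, 172.0], [510.0, 26.0, 165.0], [510.0, 23.0, 173.0], [510.0, 20.0, 17
[... 1857 characters left out ...]
2.0], [491.0, 21.0, 174.0], [492.0, 16.0, 177.0], [493.0, 12.0, 179.0], [497.0, 14.0, 176.0], [500.0, 15.0, 174.0], [500.0, 9.0, 178.0], [503.0, 9.0, 177.0], [505.0, 7.0, 177.0], [510.0, 10.0, 173.0], [480.0, 22.0, 175.0], [481.0, 17.0, 178.0], [482.0, 13.0, 180.0], [484.0, 13.0, 179.0], [488.0, 13.0, 177.0], [490.0, 13.0, 177.0], [492.0, 11.0, 177.0], [495.0, 10.0, 176.0], [499.0, 13.0, 173.0], [501.0, 11.0, 173.0], [503.0, 9.0, 173.0], [506.0, 8.0, 173.0], [507.0, 5.0, 174.0], [514.0, 13.0, 166.0], [481.0, 25.0, 169.0], [479.0, 15.0, 177.0], [481.0, 13.0, 177.0], [483.0, 11.0, 178.0], [485.0, 8.0, 179.0], [489.0, 12.0, 174.0], [491.0, 9.0, 175.0], [495.0, 10.0, 173.0], [497.0, 8.0, 174.0]]
```

```bash
ls pics
```

```text
side0.png
side0c.png
top0.png
top0c.png
```

View pics/top0c.png

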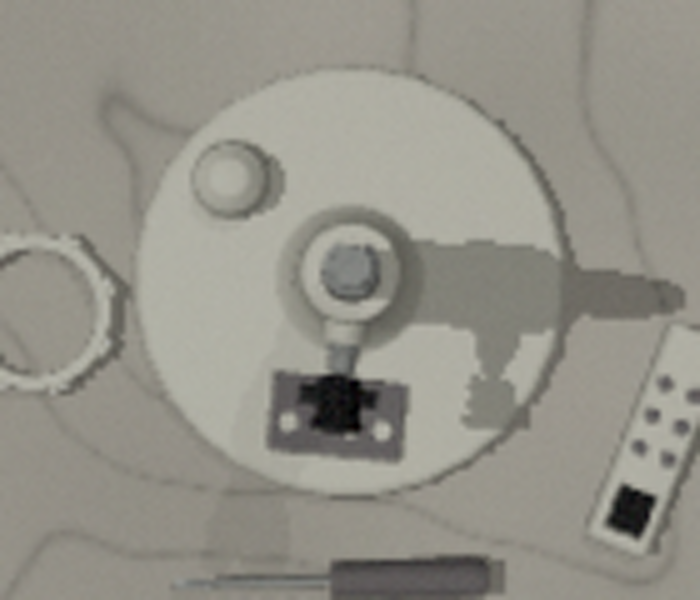

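```bash
python3 - <<'E'
from h import *
s=bot.snapshot("wrist"); print(np.array(s["T_tool_cam"]).round(3)); cv2.imwrite("pics/w0.png",s["pixels"])
W=np.load("top0.npy")
C=np.array([570.4,6.3])
im=cv2.imread("pics/top0.png").max(-1)
k=(im<70)&(W[...,2]>155)&(W[...,2]<200)&(abs(W[...,0]-497)<20)&(abs(W[...,1]-15)<30)
q=W[k][:,:2]-C
print("mean offset",q.mean(0),np.degrees(np.arctan2(q.mean(0)[1],-q.mean(0)[0])))
# collar slices
for (a,b) in ((183,192),(192,198)):
  c=W[(W[...,2]>a)&(W[...,2]<b)&(np.hypot(W[...,0]-570,W[...,1]-6)<32)]; print(c.min(0),c.max(0))
def tw(x,y,z): pass
st=bot.get_state(); Rt=R.from_quat(st["orientation"]); print(Rt.as_matrix().round(3))
for t in ([440,230,231],[499.5,14.3,231]):
    print(t,Rt.inv().apply(np.array(t)-st["tool_pos"]).round(1))
E
```

```text
[[   1.       0.       0.      -0.569]
 [  -0.       0.953    0.302  -76.767]
 [  -0.      -0.302    0.953 -141.942]
 [   0.       0.       0.       1.   ]]
mean offset [-73.37993829   8.79491556] 6.834554882495019
[542.91444054 -20.2591508  185.78318676] [598.64225348  32.76955777 191.87171846]
[542.96415681 -19.98105769 192.00767655] [598.33662856  32.65205168 197.98094056]
[[ 0.265  0.964 -0.   ]
 [ 0.964 -0.265 -0.001]
 [-0.001 -0.    -1.   ]]
[440, 230, 231] [-3.114e+02  3.635e+02  1.000e-01]
[499.5, 14.3, 231] [-5.037e+02  4.780e+02  3.000e-01]
```

View pics/side0c.png

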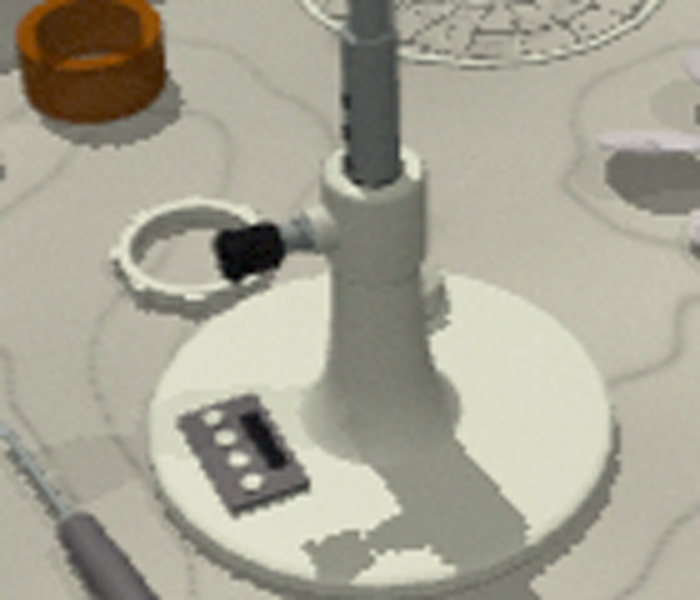

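The pin's pull direction is about 6.5° off world -x, towards +y. The knob's middle is at about (500, 14.3, 165). The wrist camera sits on the robot side of the tool, so a top-down grasp clears the pole.

Call:
carry_out:
  targets:
    - [[-20,24,0],[0,0,0],1]
    - [[-31,36,0],[0,0,-0.05],1]
    - [[-31,36,0],[0,0,-0.05],1]
    - [[-31,36,0],[0,0,-0.05],1]
    - [[-31,36,0],[0,0,0],1]

```text
clock: 0.65
tool_pos: [307.7, 450.4, 231.2]
orientation: [0.747, 0.665, -0.0, 0.0]
force: [-0.2, 0.5, 0.7]
width: 85.5
```

```bash
cat > rel.py <<'E'
from h import *
import sys
def rel(t,ang=83.5):
    st=bot.get_state(); Rt=R.from_quat(st["orientation"]); M=Rt.as_matrix()
    a=np.radians(ang); x=np.array([np.cos(a),np.sin(a),0]); z=np.array([0,0,-1.]); G=R.from_matrix(np.c_[x,np.cross(z,x),z])
    print("t",round(st["clock"],2),"pos",st["tool_pos"].round(1),"xang",round(np.degrees(np.arctan2(M[1,0],M[0,0])),1),"q",st["q"].round(2),"F",st["force"].round(1),"w",round(st["width"],1))
    print("shift",Rt.inv().apply(np.array(t)-st["tool_pos"]).round(1),"turn",(Rt.inv()*G).as_rotvec().round(3))
if __name__=="__main__": rel([float(v) for v in sys.argv[1:4]])
E
python3 rel.py 440 200 231; python3 rel.py 500 14.3 231
```

```text
t 0.65 pos [307.7 450.4 231.2] xang 83.4 q [ 0.92  0.33  1.84 -0.    0.97 -0.54] F [-0.2  0.5  0.7] w 85.5
shift [-233.5  160.2    0.3] turn [-0.     0.    -0.002]
t 0.65 pos [307.7 450.4 231.2] xang 83.4 q [ 0.92  0.33  1.84 -0.    0.97 -0.54] F [-0.2  0.5  0.7] w 85.5
shift [-4.111e+02  2.411e+02  3.000e-01] turn [-0.     0.    -0.002]
```

Call:
carry_out:
  targets:
    - [[-35,26,0],[0,0,0],1]
    - [[-35,26,0],[0,0,0],1]
    - [[-40,20,0],[0,0,0],1]
    - [[-40,20,0],[0,0,0],1]
    - [[-40,20,0],[0,0,0],1]

```text
clock: 1.15
tool_pos: [396.3, 248.6, 231.3]
orientation: [0.747, 0.664, -0.0, 0.0]
force: [1.6, -0.3, -0.1]
width: 85.3
```

```bash
python3 rel.py 500 14.3 231
```

```text
t 1.15 pos [396.3 248.6 231.3] xang 83.3 q [ 0.5   0.23  2.   -0.    0.92 -0.96] F [ 1.6 -0.3 -0.1] w 85.3
shift [-220.5  130.4    0.3] turn [ 0.     0.    -0.004]
```

Call:
carry_out:
  targets:
    - [[-40,22,0],[0,0,0],1]
    - [[-40,22,0],[0,0,0],1]
    - [[-40,22,0],[0,0,0],1]
    - [[-30,18,0],[0,0,0],1]
    - [[0,0,0],[0,0,0],1]

```text
clock: 1.65
tool_pos: [463.4, 88.2, 231.3]
orientation: [0.749, 0.663, 0.0, 0.0]
force: [-0.4, 0.2, 0.9]
width: 85.6
```

```bash
python3 rel.py 500 14.3 231; python3 -c "
from h import *
st=bot.get_state(); s=bot.snapshot('wrist'); cv2.imwrite('pics/w1.png',s['pixels']); np.savez('w1.npz',z=s['z_map'],K=s['camera_matrix'],T=s['T_tool_cam'],p=st['tool_pos'],o=st['orientation'],im=s['pixels'])"
```

```text
t 1.65 pos [463.4  88.2 231.3] xang 83.0 q [ 0.12  0.23  1.99 -0.    0.92 -1.32] F [-0.4  0.2  0.9] w 85.6
shift [-68.9  45.3   0.4] turn [ 0.001  0.001 -0.008]
```

View pics/w1.png

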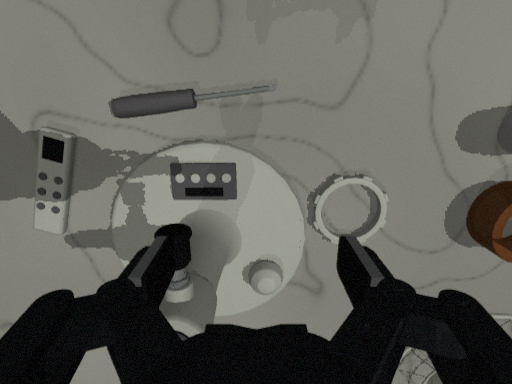

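The wrist view shows the knob's end face at about (174,235) and the boss at about (180,285). The left finger tip is nearby at (165,260). I'll cross-check the knob's position with the wrist depth.

```bash
python3 - <<'E'
from h import *
d=np.load("w1.npz"); z=d["z"].astype(float);K=d["K"];T=d["T"]
v,u=np.mgrid[:384,:512]
P=np.stack([(u-K[0,2])/K[0,0]*z,(v-K[1,2])/K[1,1]*z,z],-1)
P=P@T[:3,:3].T+T[:3,3]; P=R.from_quat(d["o"]).apply(P.reshape(-1,3)).reshape(P.shape)+d["p"]; P[z<=0]=np.nan
Z=P[...,2]; im=d["im"].max(-1)
m=(Z>150)&(Z<200)&(u>150)&(u<205)&(v>215)&(v<330)
for r in range(222,320,6):
    q=P[r][m[r]]; 
    if len(q): print(r,len(q),"u",u[r][m[r]][[0,-1]],q.min(0).round(1),q.max(0).round(1),np.median(im[r][m[r]]))
# pole / collar
b=(Z>10)&(Z<26)&(u>100)&(u<310)&(v>130)&(v<320)
q=P[b]; print("base",q.min(0),q.max(0))
m2=(np.nan_to_num(Z)>130)&(np.nan_to_num(Z)<160)&(v>270)&(v<330)&(u>140)&(u<240);q=P[m2]
print(len(q))
E
```

```text
228 31 u [159 189] [481.5   4.1 159.9] [484.8  28.7 162.2] 9.0
234 38 u [154 191] [481.5   2.2 163.2] [489.1  30.5 172.9] 9.0
240 17 u [173 189] [484.9  20.4 159. ] [496.5  28.6 178.9] 14.0
246 16 u [174 189] [490.4  19.9 165. ] [498.9  27.1 178.3] 12.5
252 17 u [174 190] [496.8  17.7 165.3] [504.6  26.9 176.9] 13.0
258 16 u [175 190] [502.1  17.2 165.7] [510.   25.9 177. ] 13.0
264 13 u [175 187] [507.8  16.4 170.9] [512.2  24.1 176.1] 15.0
270 11 u [175 185] [513.9  14.7 166.1] [520.8  19.5 175.5] 75.0
276 18 u [173 190] [521.   10.8 155.9] [534.1  20.2 173. ] 91.0
282 24 u [170 193] [526.    7.3 160.7] [537.4  22.6 174.1] 81.0
288 35 u [168 202] [530.9   4.9 150.7] [552.1  25.8 175.4] 86.0
294 40 u [165 204] [535.    0.7 156.6] [554.3  28.4 177.9] 127.0
300 42 u [162 204] [540.7  -4.4 162.9] [556.   29.2 177.6] 104.5
306 46 u [159 204] [542.7  -5.3 168.8] [557.5  30.  182.2] 83.5
312 44 u [161 204] [ 5.426e+02 -1.000e-01  1.744e+02] [559.1  30.7 189.2] 86.5
318 39 u [166 204] [544.6   6.2 179.2] [561.1  31.2 193.9] 101.0
base [ 434.36520244 -131.7241917    10.02836715] [709.91926083 143.52338072  25.9945228 ]
495
```

The wrist data agree: the rim is at x≈482, y≈16.4, and the barrel midline matches a 6.5° yaw. I'll continue to a point above the knob.

Call:
carry_out:
  targets:
    - [[-30,20,0],[0,0,-0.008],1]
    - [[-25,15,0],[0,0,0],1]
    - [[-10,7,0],[0,0,0],1]
    - [[0,0,0],[0,0,0],1]
    - [[0,0,0],[0,0,0],1]

```text
clock: 2.2
tool_pos: [495.6, 23.1, 231.1]
orientation: [0.745, 0.667, -0.0, -0.0]
force: [-0.2, 0.9, -0.6]
width: 85.6
```

```bash
python3 rel.py 500 14.3 146
```

```text
t 2.2 pos [495.6  23.1 231.1] xang 83.7 q [-0.01  0.27  1.94  0.    0.93 -1.48] F [-0.2  0.9 -0.6] w 85.6
shift [-8.3  5.4 85.1] turn [-0.001 -0.     0.004]
```

Call:
carry_out:
  targets:
    - [[-8,5.4,10],[0,0,0.004],1]
    - [[0,0,25],[0,0,0],1]
    - [[0,0,25],[0,0,0],1]
    - [[0,0,26],[0,0,0],1]
    - [[0,0,0],[0,0,0],1]

```text
clock: 2.7
tool_pos: [498.4, 14.1, 142.3]
orientation: [0.746, 0.666, -0.002, -0.002]
force: [0.5, -1.1, 0.6]
width: 85.5
```

Call:
carry_out:
  targets:
    - [[0,0,0],[0,0,0],1]

```text
clock: 2.8
tool_pos: [500.4, 13.9, 145.2]
orientation: [0.746, 0.666, -0.0, -0.0]
force: [0.5, 0.0, -0.2]
width: 86.0
```

```bash
python3 rel.py 500 14.3 144; python3 -c "
from h import *
for n in ('wrist','side'):
    s=bot.snapshot(n); cv2.imwrite(f'pics/{n}2.png',s['pixels'])"
```

```text
t 2.8 pos [500.4  13.9 145.2] xang 83.5 q [-0.03  0.39  2.02  0.    0.73 -1.49] F [ 0.5  0.  -0.2] w 86.0
shift [ 0.3 -0.5  1.2] turn [-0.001  0.     0.   ]
```

View pics/wrist2.png

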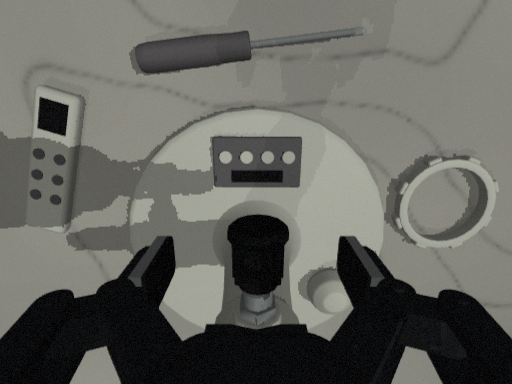

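View pics/side2.png

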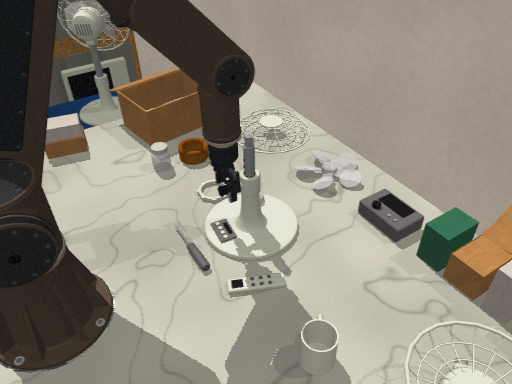

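The knob is centred between the fingers: its barrel is at (258,260) and the tips are at 172 and 340. I'll close now.

Call:
carry_out:
  targets:
    - [[0,0,1],[0,0,0],0]
    - [[0,0,0],[0,0,0],0]
    - [[0,0,0],[0,0,0],0]
    - [[0,0,0],[0,0,0],0]
    - [[0,0,0],[0,0,0],0]
  newtons: 60

```text
clock: 3.4
tool_pos: [500.9, 14.4, 144.7]
orientation: [0.746, 0.665, 0.001, -0.0]
force: [-1.5, 10.7, 8.6]
width: 22.4
```

Call:
carry_out:
  targets:
    - [[0,0,0],[0,0,0],0]
    - [[0,0,0],[0,0,0],0]
    - [[0,0,0],[0,0,0],0]
    - [[0,0,0],[0,0,0],0]

```text
clock: 3.8
tool_pos: [501.0, 14.4, 144.7]
orientation: [0.746, 0.666, 0.001, -0.0]
force: [-1.0, 11.3, 7.0]
width: 22.4
```

```bash
python3 rel.py 500 14.3 144; python3 -c "
from h import *
for n in ('wrist',):
    s=bot.snapshot(n); cv2.imwrite(f'pics/{n}3.png',s['pixels'])"
```

```text
t 3.8 pos [501.   14.4 144.7] xang 83.4 q [-0.03  0.39  2.02  0.    0.73 -1.49] F [-1.  11.3  7. ] w 22.4
shift [-0.2 -0.9  0.7] turn [ 0.    -0.001 -0.001]
```

View pics/wrist3.png

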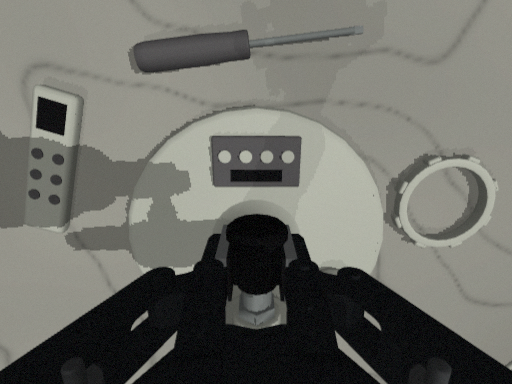

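The knob is gripped: width 22.4 mm, pads on the barrel at about (257,260). Next I'll pull straight out along tool -y.

Call:
carry_out:
  targets:
    - [[0.5,-2,-0.5],[0,0,0],0]
    - [[0,-3,0],[0,0,0],0]
    - [[0,-3,0],[0,0,0],0]
    - [[0,-3,0],[0,0,0],0]
    - [[0,-3,0],[0,0,0],0]
  newtons: 70

```text
clock: 4.35
tool_pos: [489.1, 16.0, 145.2]
orientation: [0.746, 0.666, 0.002, 0.001]
force: [12.8, 4.5, -8.0]
width: 22.3
```

```bash
python3 rel.py 500 14.3 144
```

```text
t 4.35 pos [489.1  16.  145.2] xang 83.5 q [-0.03  0.37  2.05  0.    0.71 -1.49] F [12.8  4.5 -8. ] w 22.3
shift [-0.4 11.   1.3] turn [ 0.004 -0.001 -0.001]
```

Call:
carry_out:
  targets:
    - [[0,-2,0],[0,0,0],0]
    - [[0,-1,0],[0,0,0],0]
    - [[0,0,0],[0,0,0],0]

```text
clock: 4.65
tool_pos: [487.0, 16.2, 145.3]
orientation: [0.746, 0.666, 0.002, 0.002]
force: [16.6, 4.9, -12.8]
width: 22.0
```

```bash
python3 rel.py 500 14.3 144;python3 -c "
from h import *
for n in ('side',):
    s=bot.snapshot(n); cv2.imwrite(f'pics/{n}4.png',cv2.resize(s['pixels'][100:280,150:350],None,fx=3,fy=3))"
```

```text
t 4.65 pos [487.   16.2 145.3] xang 83.5 q [-0.03  0.37  2.05  0.    0.71 -1.49] F [ 16.6   4.9 -12.8] w 22.0
shift [-0.4 13.1  1.4] turn [ 0.006 -0.001 -0.001]
```

View pics/side4.png

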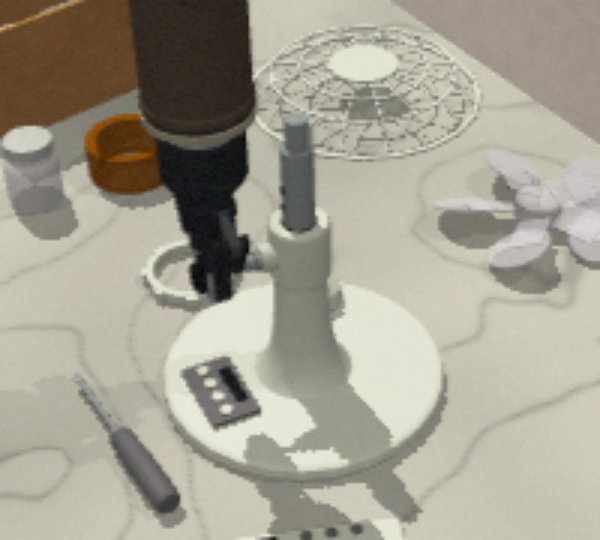

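The measured travel is 14 mm at 16.6 N, but grip give takes up part of that. I'll pull on to make the stop definite.

Call:
carry_out:
  targets:
    - [[0,-1.5,0.5],[0,0,0],0]
    - [[0,-1.5,0],[0,0,0],0]
    - [[0,0,0],[0,0,0],0]

```text
clock: 5.0
tool_pos: [487.0, 16.3, 145.4]
orientation: [0.746, 0.666, 0.004, 0.004]
force: [29.5, 2.0, -19.0]
width: 22.2
```

```bash
python3 rel.py 500 14.3 144
```

```text
t 5.0 pos [487.   16.3 145.4] xang 83.5 q [-0.03  0.37  2.06  0.    0.7  -1.49] F [ 29.5   2.  -19. ] w 22.2
shift [-0.5 13.1  1.6] turn [ 0.011 -0.001 -0.001]
```

Call:
carry_out:
  targets:
    - [[0,-1,0],[0,0,0],0]
    - [[0,-1,0],[0,0,0],0]
    - [[0,0,0],[0,0,0],0]

```text
clock: 5.3
tool_pos: [487.0, 16.3, 145.7]
orientation: [0.746, 0.666, 0.005, 0.005]
force: [40.6, -0.2, -26.5]
width: 21.6
```

```bash
python3 rel.py 500 14.3 144;python3 -c "
from h import *
for n in ('side',):
    s=bot.snapshot(n); cv2.imwrite(f'pics/{n}5.png',cv2.resize(s['pixels'][100:280,150:350],None,fx=3,fy=3))"
```

```text
t 5.3 pos [487.   16.3 145.7] xang 83.5 q [-0.03  0.37  2.06  0.    0.7  -1.49] F [ 40.6  -0.2 -26.5] w 21.6
shift [-0.5 13.1  1.9] turn [ 0.015 -0.001 -0.001]
```

View pics/side5.png

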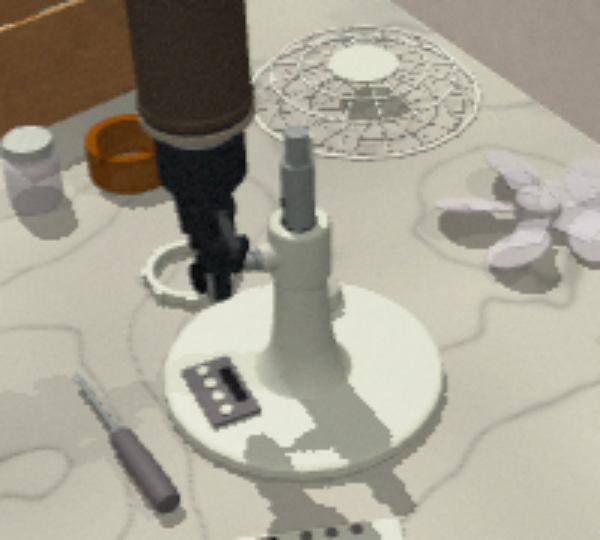

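The TCP has stopped while the force climbs to 40 N, so the pin is on its stop. The pole top is already lower, going from row 115 to row 130 in the crop. I'll ease by a hair and hold.

Call:
carry_out:
  targets:
    - [[0,1,0],[0,0,0],0]
    - [[0,0,0],[0,0,0],0]
    - [[0,0,0],[0,0,0],0]
    - [[0,0,0],[0,0,0],0]
    - [[0,0,0],[0,0,0],0]

```text
clock: 5.85
tool_pos: [487.0, 16.3, 145.6]
orientation: [0.746, 0.666, 0.005, 0.004]
force: [34.7, 0.1, -21.7]
width: 22.3
```

Call:
carry_out:
  targets:
    - [[0,0,0],[0,0,0],0]
    - [[0,0,0],[0,0,0],0]
    - [[0,0,0],[0,0,0],0]
    - [[0,0,0],[0,0,0],0]
    - [[0,0,0],[0,0,0],0]

```text
clock: 6.35
tool_pos: [487.0, 16.3, 145.5]
orientation: [0.746, 0.666, 0.005, 0.004]
force: [33.9, -0.2, -21.7]
width: 22.0
```

Call:
carry_out:
  targets:
    - [[0,0,0],[0,0,0],0]
    - [[0,0,0],[0,0,0],0]
    - [[0,0,0],[0,0,0],0]
    - [[0,0,0],[0,0,0],0]
    - [[0,0,0],[0,0,0],0]

```text
clock: 6.85
tool_pos: [487.0, 16.3, 145.6]
orientation: [0.746, 0.666, 0.005, 0.004]
force: [33.4, 1.2, -21.7]
width: 22.1
```

Call:
carry_out:
  targets:
    - [[0,0,0],[0,0,0],0]
    - [[0,0,0],[0,0,0],0]
    - [[0,0,0],[0,0,0],0]
    - [[0,0,0],[0,0,0],0]
    - [[0,0,0],[0,0,0],0]

```text
clock: 7.35
tool_pos: [487.0, 16.3, 145.5]
orientation: [0.746, 0.666, 0.005, 0.004]
force: [34.4, 0.8, -21.7]
width: 21.7
```

Call:
carry_out:
  targets:
    - [[0,0,0],[0,0,0],0]
    - [[0,0,0],[0,0,0],0]
    - [[0,0,0],[0,0,0],0]
    - [[0,0,0],[0,0,0],0]
    - [[0,0,0],[0,0,0],0]

```text
clock: 7.85
tool_pos: [487.0, 16.3, 145.6]
orientation: [0.746, 0.666, 0.005, 0.004]
force: [34.4, 1.3, -21.7]
width: 22.4
```

Call:
carry_out:
  targets:
    - [[0,0,0],[0,0,0],0]
    - [[0,0,0],[0,0,0],0]
    - [[0,0,0],[0,0,0],0]
    - [[0,0,0],[0,0,0],0]
    - [[0,0,0],[0,0,0],0]

```text
clock: 8.35
tool_pos: [487.0, 16.3, 145.6]
orientation: [0.746, 0.666, 0.005, 0.004]
force: [35.0, 0.2, -21.5]
width: 22.2
```

Call:
carry_out:
  targets:
    - [[0,0,0],[0,0,0],0]
    - [[0,0,0],[0,0,0],0]
    - [[0,0,0],[0,0,0],0]
    - [[0,0,0],[0,0,0],0]
    - [[0,0,0],[0,0,0],0]

```text
clock: 8.85
tool_pos: [487.0, 16.3, 145.5]
orientation: [0.746, 0.666, 0.005, 0.004]
force: [34.6, 0.6, -21.9]
width: 22.1
```

Call:
carry_out:
  targets:
    - [[0,0,0],[0,0,0],0]
    - [[0,0,0],[0,0,0],0]
    - [[0,0,0],[0,0,0],0]
    - [[0,0,0],[0,0,0],0]
    - [[0,0,0],[0,0,0],0]

```text
clock: 9.35
tool_pos: [487.0, 16.3, 145.5]
orientation: [0.746, 0.666, 0.005, 0.004]
force: [33.7, 1.2, -21.5]
width: 22.6
```

```bash
python3 rel.py 500 14.3 144;python3 - <<'E'
from h import *
for n in ('side','top'):
    s=bot.snapshot(n); W=world(s); np.save(f"{n}6.npy",W)
    im=s['pixels']; cv2.imwrite(f'pics/{n}6.png',cv2.resize(im[100:280,150:350],None,fx=3,fy=3) if n=='side' else im)
    q=W[(np.hypot(W[...,0]-570.5,W[...,1]-6.3)<12)&(W[...,2]>180)]; print(n,len(q),np.sort(q[:,2])[-12:].round(1))
E
```

```text
t 9.35 pos [487.   16.3 145.5] xang 83.5 q [-0.03  0.37  2.06  0.    0.7  -1.49] F [ 33.7   1.2 -21.5] w 22.6
shift [-0.5 13.1  1.7] turn [ 0.013 -0.001 -0.001]
side 116 [235.6 236.3 236.5 236.7 236.8 236.9 236.9 236.9 237.1 237.5 237.9 238.1]
top 60 [235.6 235.7 235.8 235.8 235.9 236.  236.1 236.5 236.7 237.3 237.7 238.1]
```

View pics/side6.png

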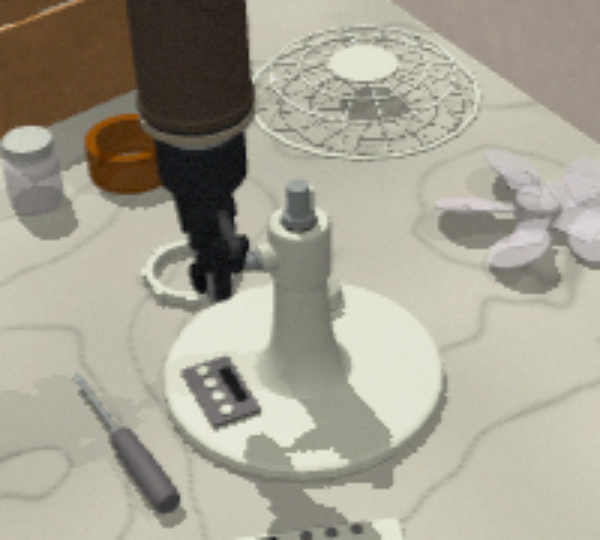

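View pics/top6.png

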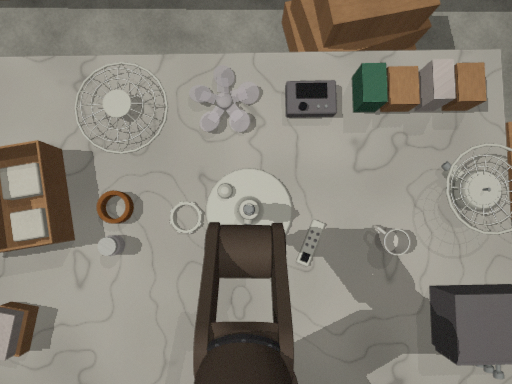

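The pole top is now at (298,190) in the crop, and its height reads about 235–238 mm, against 315–317 mm at the start. All the loose things are where they were. I'll hold a little longer and then hand in.

Call:
carry_out:
  targets:
    - [[0,0,0],[0,0,0],0]
    - [[0,0,0],[0,0,0],0]
    - [[0,0,0],[0,0,0],0]
    - [[0,0,0],[0,0,0],0]
    - [[0,0,0],[0,0,0],0]

```text
clock: 9.95
tool_pos: [487.0, 16.3, 145.5]
orientation: [0.746, 0.666, 0.005, 0.004]
force: [34.0, 1.0, -21.1]
width: 22.2
```

Call:
carry_out:
  targets:
    - [[0,0,0],[0,0,0],0]
    - [[0,0,0],[0,0,0],0]
    - [[0,0,0],[0,0,0],0]
    - [[0,0,0],[0,0,0],0]
    - [[0,0,0],[0,0,0],0]

```text
clock: 10.45
tool_pos: [487.0, 16.3, 145.5]
orientation: [0.746, 0.666, 0.005, 0.004]
force: [34.4, 0.4, -21.2]
width: 22.3
```

```bash
python3 rel.py 500 14.3 144;python3 - <<'E'
from h import *
def top(W):
    q=W[(np.hypot(W[...,0]-571,W[...,1]-6.3)<7)&(W[...,2]>180)][:,2]; return np.median(q).round(1)
print(top(np.load("top0.npy")),top(np.load("top6.npy")),top(world(bot.snapshot("top"))))
E
```

```text
t 10.45 pos [487.   16.3 145.5] xang 83.5 q [-0.03  0.37  2.06  0.    0.7  -1.49] F [ 34.4   0.4 -21.2] w 22.3
shift [-0.5 13.1  1.7] turn [ 0.013 -0.001 -0.001]
314.4 234.5 234.9
```

The pole top sank from 314.4 mm to 234.9 mm, about 80 mm, and is at rest.

```bash
python3 -c "
from rig import bot
print(bot.hand_in())"
```

```text
the job is handed in; nothing more can be done
None
```

I gripped the knob from above, pulled the pin straight out onto its stop, and held it there without a break while the pole sank. I handed in at 10.5 s with the grip still on; no verdict was reported.

**Pin:** the tool stopped after about 14 mm of travel. Further pulling only raised the force to 40 N, so I took the pin to be on its stop and eased back to a steady 34 N. There is no direct reading of the pin, so this rests on the tool position and force.

**Pole:** its top went from 314.4 mm to 234.9 mm above the bench, about 80 mm of the 80 mm drop. Two readings about 1 s apart (234.5 and 234.9 mm) show it at rest.

**Loose things:** by eye, those still in view at 9.4 s (blade cap, ring nut, remote, screwdriver, tape roll, jar and mug) were where they started. I didn't measure their positions.

**Disagreement:** about 21 N of downward force stayed on the tool while holding, probably from slight tilt under load. It was steady and I left it.

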